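# Book in a watch and its parts tin by pointing

## Robot

A 6-joint arm with a two-finger parallel gripper is mounted at the origin on the work surface. World frame = base frame: x ahead of the robot, y to its left, z up, the work surface at z = 0. Lengths are in m, angles in rad, forces in N, time in s.
With the tool pointing down it reaches from about 0.25 to 0.725 m from the base axis. Payload 4 kg.
Tool frame: the origin (TCP) lies midway between the tips of the shut fingers; the grasp point (between the pads) lies 19 mm behind it (bot.grip_point_offset is the distance from the TCP to the grasp point, in m); z points along the fingers, y is the line along which they close (so a half turn about z gives the same grasp; the last joint's range is limited). The gripper opens to 85 mm and grips with 20 to 120 N. Pads are 22 mm wide; open, the fingers measure 114 mm over their backs; the gripper's body (76 mm by 85 mm) begins 54 mm behind the grasp point. The pads swing forward as they close: fully open they stand 13 mm farther back than shut.
Start: joints at [-1.307, 0.241, 0.005, 1.335, 0, 1.571], TCP at [0.13, -0.483, 0.231] pointing down, gripper open.
Joint ranges: [-2.72, 2.72], [-1.05, 1.87], [-1.09, 1.28], [-1.99, 2.15], [-1.42, 1.44], [-3.14, 3.14]. Speed limits (rad/s): [2.79, 2.79, 3.14, 3.14, 3.14, 3.14].

## Interface

Orientations are given as a unit quaternion [x, y, z, w].
In Python, from workcell import bot gives the robot as it stands.
- The arm moves only by the tool step_arm, never from a script. Its argument "targets" is text: rows parted by semicolons, each of 7 numbers parted by spaces: the opening, from -1 (shut) to 1 (fully open), so that 0 is half open, then the shift along the world's x, y, z normalised to -1 to 1, where 1 is 0.5 m, then the turn, a rotation vector about the world's x, y, z normalised to -1 to 1, where 1 is pi/4 rad. In form: gripper x y z wx wy wz; .... A call has 1 to 10 rows; each row is the pose to reach, as a shift and turn from the pose commanded when the call began; what a row does not reach only later rows make up. A row lasts 1/12 s, in which the tool goes at most 41.7 mm and 7.16 degrees, less where a joint would pass 70% of its speed; a pose out of reach is approached as far as the arm can. A call with a number of a shift or a turn outside -1 to 1 is refused whole. A call with a gripper value outside its range is refused whole. The fingers move at their own pace and stop on an object; the grip force is fixed at half the most. Time passes only in rows, so rows that repeat a pose let the fingers close. It gives the time, the measured TCP pose, the force, the opening and the grip force at its end, in the units of the state.
- bot.get_obs(): the state, without advancing time (a new reading comes with each control period).
- bot.camera(name): name is "scene" or "top" or "wrist"; returns the picture (420x560x3 uint8, red, green, blue); there is no depth.
- bot.camera_info(name): a dict with "vertical_fov" (degrees; the focal length in pixels is half the picture's height over the tangent of half this angle, whatever the lens; pixels are square), "cx", "cy" (the principal point, pixels), "D" ([k1, k2, p1, p2, k3] as OpenCV has them; the pictures are not rectified), "pose" (4x4, takes a point from camera to world coordinates). Camera axes: x right, y up, looking along -z (the intrinsics and any distortion apply to the point x, -y, -z); pixel columns grow to the right and rows downward; lengths in m; the calibration is good to about 2 mm. A picture is of the moment at which its call begins: read the wrist's pose just before it. camera_info takes no time and is no camera call; for the wrist camera it gives the pose at the moment of the call.
- bot.job_done(): hands the job in; it is judged then, once.
The state is a dict: "clock": time; "joint_pos": joint angles; "joint_vel": joint speeds; "tau": joint torques, N m; "eef_pos": TCP position; "tool_rot": TCP orientation; "ft_force": force on the tool from outside, world axes, zero at the start; "ft_torque": the same for the moment, N m; "grip_width": finger opening in m; "grasp_force": force on a finger pad.
Only numpy, scipy, OpenCV 4.12 (cv2) and the standard library are available. Lean on these libraries where they do the work, as an engineer would, in place of code of your own. Each camera call takes 0.05 s, during which the arm holds its last target. There are 200 camera calls.

## Task

Book a repair in for the bench camera by pointing: hold the tip of the gripper about two centimetres straight above the middle of the blue-dialled watch for at least two seconds, then do the same above the middle of the red-lidded tin. Then press the green button on the grey box fully down, where it stays, and move clear of it. Do not point at, or pass low over, the other watches and tins; do not touch any watch or tin, and leave everything else where it is.

Things in the scene. Friction and masses are not known exactly. Their poses are not given: they have to be found in the camera images.
- watch_blue: Pocket watch with a blue dial, lying dial up on the wooden block: round steel case 50 mm in diameter, 14 mm high, with a crown and a thin bow sticking out 16 mm along its own +x. Origin: centre of its underside, so the dial's centre is 14 mm above it along z. Loose, 90 g.
- watch_white: Pocket watch with a white dial, lying dial up on the wooden block: round steel case 50 mm in diameter, 14 mm high, with a crown and a thin bow sticking out 16 mm along its own +x. Origin: centre of its underside, so the dial's centre is 14 mm above it along z. Loose, 90 g.
- watch_black: Pocket watch with a black dial, lying dial up on the wooden block: round steel case 50 mm in diameter, 14 mm high, with a crown and a thin bow sticking out 16 mm along its own +x. Origin: centre of its underside, so the dial's centre is 14 mm above it along z. Loose, 90 g.
- tin_red: Round parts tin, aluminium with a red lid 45 mm in diameter, 26 mm high, standing upright in the steel tray. Origin: centre of its underside, so the lid's centre is 26 mm above it. Loose, 50 g.
- tin_yellow: Round parts tin, aluminium with a yellow lid 45 mm in diameter, 26 mm high, standing upright in the steel tray. Origin: centre of its underside, so the lid's centre is 26 mm above it. Loose, 50 g.
- tin_white: Round parts tin, aluminium with a white lid 45 mm in diameter, 26 mm high, standing upright in the steel tray. Origin: centre of its underside, so the lid's centre is 26 mm above it. Loose, 50 g.
- save_top (a point): Centre of the top face of the green push button, a flat round cap 36 mm in diameter on top of the grey control box (box 90 x 90 mm and 45 mm high, fixed to the bench; the cap's top is 65 mm above the bench when up). z is up; the button is pressed straight down.
- save_button (a joint): Travel of the green button in m: 0 up, 0.008 fully down at its stop. It takes about 4 N to push, has no spring, and stays down where it is left.
- block: Pale wooden bench block that carries the three watches, 120 mm (its x) by 300 mm (its y), 18 mm high, fixed. Origin: centre of its underside.
- tray: Low steel tray that holds the three tins, 300 mm (its x) by 85 mm (its y), rim 12 mm high, fixed. Origin: centre of its underside.
- loupe: Black eye loupe, 38 mm in diameter, 34 mm high, standing on the bench. Origin: centre of its underside. Loose.
- oil_bottle: Small amber glass oil bottle with a black cap, 40 mm in diameter, 62 mm high, standing on the bench. Origin: centre of its underside. Loose.
- screwdriver: Screwdriver with a brass handle lying on the bench, 130 mm long along its x, handle to its -x, 26 mm high. Origin: half-way along it, on its underside. Loose.
There are look-alikes about, which are no part of the job. Leave any orange or turquoise look-alike of the watch_blue alone.

How it is judged:
On the way, in this order (a step that is already met when the one before it is completed fails the run):
1. the fingertips point straight down at the middle of the blue-dialled watch from just above it, for two seconds (horizontal distance between the grasp point and watch_blue below 0.022 m and z of the grasp point in the frame of watch_blue between 0.035 and 0.076 m), for 2 s.
2. then they point in the same way at the middle of the red-lidded tin, for two seconds (horizontal distance between the grasp point and tin_red below 0.022 m and z of the grasp point in the frame of tin_red between 0.047 and 0.088 m), for 2 s.
3. then the green button is pressed fully down (value of joint save_button above 0.006 m), for 0.2 s.
At the end, for the whole second after the job is handed in: Button down over 6 of 8 mm after both 2 s dwells in order (grasp point within 22 mm sideways of the middle, 21 to 62 mm above the top: fingertips 2 to 43 mm above it). Watches and tins within 8 mm, loupe, bottle and screwdriver within 20 mm of their starts (value of joint save_button above 0.006 m and distance of each of watch_blue, watch_white, watch_black, tin_red, tin_yellow, tin_white from where it was at the start of the episode below 0.008 m and distance of each of loupe, oil_bottle, screwdriver from where it was at the start of the episode below 0.02 m); the robot touches nothing.
It fails at once if a watch or a tin is touched (contact force between any of watch_blue, watch_white, watch_black, tin_red, tin_yellow, tin_white and the fingers above 0.3 N or contact force between any of watch_blue, watch_white, watch_black, tin_red, tin_yellow, tin_white and the arm above 0.3 N).
It fails at once if a watch or a tin is lifted, carried or pushed (over 8 mm) (distance of any of watch_blue, watch_white, watch_black, tin_red, tin_yellow, tin_white from where it was at the start of the episode above 0.008 m).
It fails at once if another watch or tin is pointed at or passed low over (grasp point within 22 mm of its middle and less than 52 mm above its top) ((horizontal distance between the grasp point and watch_white below 0.022 m and z of the grasp point in the frame of watch_white below 0.066 m) or (horizontal distance between the grasp point and watch_black below 0.022 m and z of the grasp point in the frame of watch_black below 0.066 m) or (horizontal distance between the grasp point and tin_yellow below 0.022 m and z of the grasp point in the frame of tin_yellow below 0.078 m) or (horizontal distance between the grasp point and tin_white below 0.022 m and z of the grasp point in the frame of tin_white below 0.078 m)).
It fails at once if the loupe, the bottle or the screwdriver is lifted, carried or pushed (over 20 mm) (distance of any of loupe, oil_bottle, screwdriver from where it was at the start of the episode above 0.02 m).
It also fails if it takes over 51 s, if anything falls off the work surface, if the arm or the gripper's body presses on something with over 40 N, if the wrist force passes 120 N, or if a joint passes its speed limit or range.

## Working session

There is one attempt and no reset: what is moved stays moved. The work goes in short steps, Python scripts to look and compute and a tool call to move; the robot and the scene stay as the last step left them, time stands still between calls to the robot, and variables do not carry over. Pictures are saved under pics/ and viewed, at most 10 in all, crops included, and the job is handed in when it is done.

Besides the shell and the picture viewer there is one more tool, called after "Request:" in YAML: its name, and indented under it one key for each argument. step_arm: Moves the arm, as the interface text tells. Scaled input: -1 to 1 covers 0.5 m each way for a shift and pi/4 rad each way for a turn. Its arguments: {"type":"object","properties":{"targets":{"type":"string"}},"required":["targets"]}

```bash
mkdir -p pics
python3 - <<'E'
from workcell import bot
import cv2
for n in("scene","top"):
    cv2.imwrite(f"pics/{n}0.png",bot.camera(n)[:,:,::-1]); i=bot.camera_info(n); print(n,i)
o=bot.get_obs(); print(o["clock"],o["eef_pos"],o["tool_rot"],bot.grip_point_offset)
E
```

```text
scene {'vertical_fov': 47.51326519586677, 'cx': 282.644461548979, 'cy': 212.38786923383006, 'D': array([-0.15854959,  0.        ,  0.        ,  0.        ,  0.        ]), 'pose': array([[ 0.85544633, -0.40980715,  0.31665386,  0.90876061],
       [ 0.51762816,  0.69606478, -0.49754891, -0.53863531],
       [-0.0165125 ,  0.58953534,  0.80757378,  0.92593792],
       [ 0.        ,  0.        ,  0.        ,  1.        ]])}
top {'vertical_fov': 51.73555126952995, 'cx': 288.94951358933696, 'cy': 208.57359214492993, 'D': array([-0.07150028,  0.        ,  0.        ,  0.        ,  0.        ]), 'pose': array([[ 0.01521226,  0.98492269, -0.17232495,  0.39424556],
       [-0.99963271,  0.01111498, -0.02471653, -0.02554734],
       [-0.02242848,  0.17263765,  0.98473002,  0.97488397],
       [ 0.        ,  0.        ,  0.        ,  1.        ]])}
0.1 [ 0.13022279 -0.48216251  0.23051048] [ 9.91315498e-01  1.31501763e-01 -1.28333695e-04 -9.24011227e-04] 0.0187
```

View pics/top0.png

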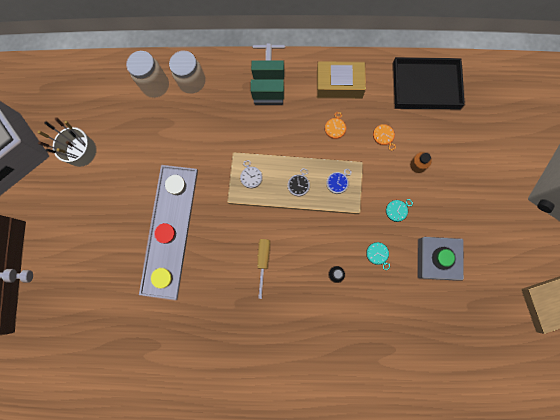

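View pics/scene0.png

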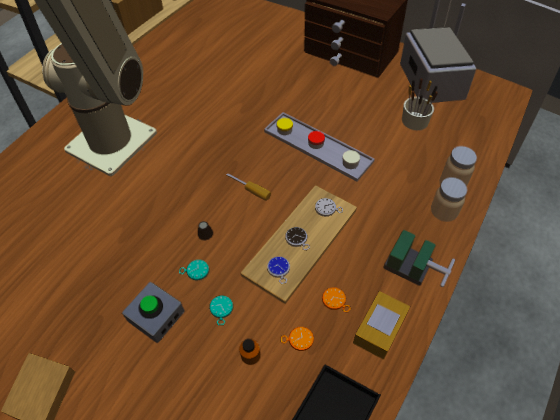

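Top view candidates for the target watch: blue (338,182), black (298,184), white (251,177), turquoise (397,210) and (377,253), orange (335,128) and (384,134). By description the target is the blue one on the block. For the tin I take red (165,233), with white at (175,184) and yellow at (161,278). The green button is at (446,258). In the scene view: blue (278,266), red (316,139), green (150,305).

```bash
cat > h.py <<'E'
import cv2,numpy as np
def ray(i,uv):
    f=210/np.tan(np.radians(i["vertical_fov"]/2)); K=np.array([[f,0,i["cx"]],[0,f,i["cy"]],[0,0,1]])
    x,y=cv2.undistortPoints(np.array([[uv]],float),K,i["D"])[0,0]
    P=i["pose"]; return P[:3,3],P[:3,:3]@np.array([x,-y,-1])
def onz(i,uv,z):
    c,d=ray(i,uv); return c+d*(z-c[2])/d[2]
def tri(rs):
    A=0;b=0
    for c,d in rs:
        d=d/np.linalg.norm(d);M=np.eye(3)-np.outer(d,d);A=A+M;b=b+M@c
    return np.linalg.solve(A,b)
def blob(im,uv,lo,hi,r=16):
    h=cv2.cvtColor(im,cv2.COLOR_RGB2HSV);m=cv2.inRange(h,np.array(lo),np.array(hi))
    k=np.zeros_like(m);cv2.circle(k,uv,r,255,-1);m&=k
    p=cv2.findNonZero(m); (c,_)=cv2.minEnclosingCircle(cv2.convexHull(p)) if 0 else (p.reshape(-1,2).mean(0),0)
    return c,len(p)
E
python3 - <<'E'
from workcell import bot
from h import *
T=cv2.imread("pics/top0.png")[:,:,::-1].copy();S=cv2.imread("pics/scene0.png")[:,:,::-1].copy()
it,iS=bot.camera_info("top"),bot.camera_info("scene")
C=dict(blue=((338,182),(278,266),(112,120,60),(130,255,255),.032),red=((165,233),(316,139),(0,170,120),(4,255,255),.03),
 green=((446,258),(150,305),(50,120,60),(75,255,255),.065),
 yellow=((161,278),(285,125),(22,150,120),(34,255,255),.03))
for n,(a,b,lo,hi,z) in C.items():
    p,k=blob(T,a,lo,hi);q,l=blob(S,b,lo,hi)
    print(n,p.round(1),k,q.round(1),l,"tri",tri([ray(it,p),ray(iS,q)]).round(4),"onz",onz(it,p,z).round(4),onz(iS,q,z).round(4))
for n,a,b,z in(("white",(251,177),(325,206),.032),("black",(298,184),(296,236),.032),("tinw",(175,184),(351,158),.03),("bottle",(424,158),(249,344),.062),("loupe",(337,274),(204,227),.034)):
    print(n,tri([ray(it,a),ray(iS,b)]).round(3),onz(it,a,z).round(3))
print("sd",onz(it,(264,240),.02),onz(it,(262,297),.005))
crops=[cv2.resize(T[y-30:y+30,x-30:x+30],(260,260),interpolation=2) for x,y in((338,182),(165,233),(446,258))]
cv2.imwrite("pics/c.png",np.hstack(crops)[:,:,::-1])
E
```

```text
blue [337.3 182. ] 252 [277.9 264.9] 252 tri [ 0.6212 -0.1099  0.0275] onz [ 0.6208 -0.1089  0.032 ] [ 0.622  -0.1128  0.032 ]
red [164.2 232.9] 291 [316.  136.7] 155 tri [0.5022 0.2767 0.0228] onz [0.5017 0.2747 0.03  ] [0.5053 0.2698 0.03  ]
green [445.8 257.2] 241 [148.5 303. ] 227 tri [ 0.4535 -0.3356  0.0597] onz [ 0.4536 -0.3332  0.065 ] [ 0.4557 -0.3372  0.065 ]
yellow [160.7 277.8] 308 [284.4 123.1] 147 tri [0.4028 0.2784 0.0231] onz [0.4028 0.2763 0.03  ] [0.4066 0.2721 0.03  ]
white [0.632 0.085 0.023] [0.63  0.084 0.032]
black [ 0.616 -0.022  0.023] [ 0.615 -0.021  0.032]
tinw [0.615 0.26  0.018] [0.613 0.257 0.03 ]
bottle [ 0.672 -0.299  0.053] [ 0.67  -0.296  0.062]
loupe [ 0.418 -0.109  0.019] [ 0.417 -0.107  0.034]
sd [0.49005903 0.05262007 0.02      ] [0.3653213  0.05523382 0.005     ]
```

View pics/c.png

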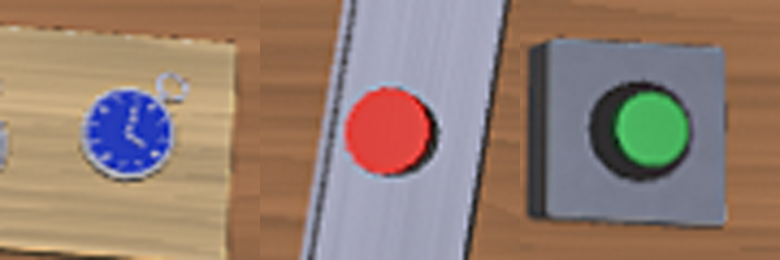

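The crop shows the blue dial on the block, the red lid in the tray, and the green cap on the grey box. The two views agree to about 4 mm: watch (0.621, -0.110), red tin (0.503, 0.273), button (0.454, -0.335). First I shut the gripper and travel high.

Request:
step_arm:
  targets: "-1 0.98 0.744 0 0 0 0;-1 0.98 0.744 0 0 0 0;-1 0.98 0.744 0 0 0 0;-1 0.98 0.744 0 0 0 0;-1 0.98 0.744 0 0 0 0;-1 0.98 0.744 0 0 0 0;-1 0.98 0.744 0 0 0 0;-1 0.98 0.744 0 0 0 0;-1 0.98 0.744 0 0 0 0;-1 0.98 0.744 0 0 0 0"

```text
clock: 0.93
eef_pos: [0.4633, -0.229, 0.231]
tool_rot: [0.991, 0.132, -0.0, -0.0]
ft_force: [0.5, -0.4, -0.8]
grip_width: -0.0
grasp_force: 0.0
```

```bash
python3 -c "
from workcell import bot
o=bot.get_obs();print(o['clock'],o['eef_pos'],o['tool_rot'],o['joint_pos'],o['grip_width'])"
```

```text
0.9333 [ 0.46332278 -0.22899075  0.23097011] [ 9.91300054e-01  1.31620974e-01 -3.25763930e-04 -1.29932400e-04] [-4.58939255e-01  2.74682584e-01  4.93920810e-02  1.34619165e+00
 -1.47199441e-04  2.41864543e+00] -4.861965129409877e-05
```

The last joint follows the base turn, so I turn the tool +45° to stay within its range.

Request:
step_arm:
  targets: "-1 0.315 0.238 0 0 0 1;-1 0.315 0.238 0 0 0 1;-1 0.315 0.238 0 0 0 1;-1 0.315 0.238 0 0 0 1;-1 0.315 0.238 0 0 0 1;-1 0.315 0.238 0 0 0 1;-1 0.315 0.238 0 0 0 1;-1 0.315 0.238 0 0 0 1;-1 0.315 0.238 0 0 0 1;-1 0.315 0.238 0 0 0 1"

```text
clock: 1.77
eef_pos: [0.6194, -0.112, 0.231]
tool_rot: [0.866, 0.5, -0.0, -0.0]
ft_force: [0.1, -0.3, -0.1]
grip_width: 0.0001
grasp_force: 0.0
```

```bash
python3 -c "
from workcell import bot
import cv2
from h import *
o=bot.get_obs();i=bot.camera_info('wrist');im=bot.camera('wrist');print(o['clock'],o['eef_pos'],o['joint_pos'],i)
cv2.imwrite('pics/w.png',im[:,:,::-1])
h=cv2.cvtColor(im,cv2.COLOR_RGB2HSV);m=cv2.inRange(h,np.array((112,120,60)),np.array((130,255,255)))
n,l,s,c=cv2.connectedComponentsWithStats(m);k=1+s[1:,4].argmax();print(c[k],s[k],onz(i,c[k],.032))"
```

```text
1.7667 [ 0.61935744 -0.11200874  0.23104798] [-1.78918750e-01  5.07754198e-01  3.95699314e-01  1.45944776e+00
  1.20672550e-05  1.91495121e+00] {'vertical_fov': 69.68621189538781, 'cx': 282.10241111734734, 'cy': 206.6100098825316, 'D': array([-0.05665457,  0.        ,  0.        ,  0.        ,  0.        ]), 'pose': array([[ 0.86603369,  0.47947251,  0.14174537,  0.65560214],
       [-0.49998431,  0.83115325,  0.24331041, -0.04918024],
       [-0.00115147, -0.28158548,  0.95953546,  0.3730508 ],
       [ 0.        ,  0.        ,  0.        ,  1.        ]])}
[282.44688645 181.03540904] [265 164  36  35 819] [ 0.62089054 -0.1093119   0.032     ]
```

View pics/w.png

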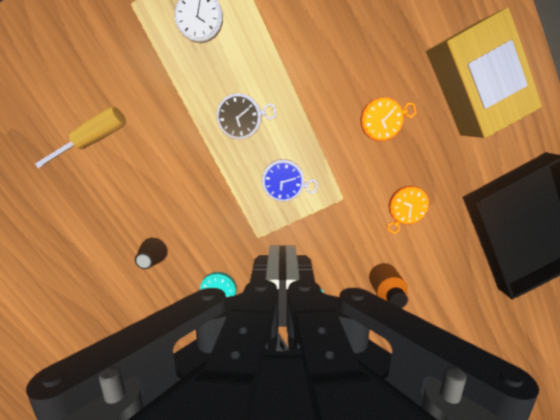

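The wrist view shows the blue watch at (282,181), world (0.621, -0.109), matching the earlier measurement, with the shut fingers at the bottom. Now I lower the tips to z 0.055 and dwell.

Request:
step_arm:
  targets: "-1 0.003 0.005 -0.352 0 0 0;-1 0.003 0.005 -0.352 0 0 0;-1 0.003 0.005 -0.352 0 0 0;-1 0.003 0.005 -0.352 0 0 0;-1 0.003 0.005 -0.352 0 0 0;-1 0.003 0.005 -0.352 0 0 0;-1 0.003 0.005 -0.352 0 0 0;-1 0.003 0.005 -0.352 0 0 0;-1 0.003 0.005 -0.352 0 0 0;-1 0.003 0.005 -0.352 0 0 0"

```text
clock: 2.65
eef_pos: [0.6233, -0.1097, 0.0584]
tool_rot: [0.866, 0.501, 0.002, 0.002]
ft_force: [-0.4, 0.8, 0.4]
grip_width: 0.0001
grasp_force: 0.0
```

Request:
step_arm:
  targets: "-1 0 0 0 0 0 0;-1 0 0 0 0 0 0;-1 0 0 0 0 0 0;-1 0 0 0 0 0 0;-1 0 0 0 0 0 0;-1 0 0 0 0 0 0;-1 0 0 0 0 0 0;-1 0 0 0 0 0 0;-1 0 0 0 0 0 0;-1 0 0 0 0 0 0"

```text
clock: 3.48
eef_pos: [0.6212, -0.1092, 0.0553]
tool_rot: [0.866, 0.501, -0.0, -0.0]
ft_force: [-0.6, 0.5, -0.8]
grip_width: -0.0004
grasp_force: 0.0
```

Request:
step_arm:
  targets: "-1 0 0 0 0 0 0;-1 0 0 0 0 0 0;-1 0 0 0 0 0 0;-1 0 0 0 0 0 0;-1 0 0 0 0 0 0;-1 0 0 0 0 0 0;-1 0 0 0 0 0 0;-1 0 0 0 0 0 0;-1 0 0 0 0 0 0;-1 0 0 0 0 0 0"

```text
clock: 4.32
eef_pos: [0.6212, -0.1093, 0.0553]
tool_rot: [0.866, 0.501, -0.0, 0.0]
ft_force: [-0.2, -0.1, 0.7]
grip_width: 0.0001
grasp_force: 0.0
```

Request:
step_arm:
  targets: "-1 0 0 0 0 0 0;-1 0 0 0 0 0 0;-1 0 0 0 0 0 0;-1 0 0 0 0 0 0;-1 0 0 0 0 0 0;-1 0 0 0 0 0 0;-1 0 0 0 0 0 0;-1 0 0 0 0 0 0;-1 0 0 0 0 0 0;-1 0 0 0 0 0 0"

```text
clock: 5.15
eef_pos: [0.6212, -0.1093, 0.0553]
tool_rot: [0.866, 0.501, 0.0, 0.0]
ft_force: [0.1, 0.6, 0.1]
grip_width: -0.0002
grasp_force: 0.0
```

Request:
step_arm:
  targets: "-1 0 0 0.352 0 0 0;-1 0 0 0.352 0 0 0;-1 0 0 0.352 0 0 0;-1 0 0 0.352 0 0 0;-1 0 0 0.352 0 0 0;-1 -0.236 0.764 0.352 0 0 0;-1 -0.236 0.764 0.352 0 0 0;-1 -0.236 0.764 0.352 0 0 0;-1 -0.236 0.764 0.352 0 0 0;-1 -0.236 0.764 0.352 0 0 0"

```text
clock: 5.98
eef_pos: [0.5589, 0.0913, 0.2314]
tool_rot: [0.866, 0.501, 0.0, 0.0]
ft_force: [1.0, 0.2, -0.3]
grip_width: -0.0001
grasp_force: 0.0
```

```bash
python3 -c "
from workcell import bot
o=bot.get_obs();print(o['eef_pos'],o['joint_pos'])"
```

```text
[0.55889128 0.09126354 0.23136011] [1.61808738e-01 3.73215562e-01 1.89127347e-01 1.38626454e+00
 1.05530265e-04 2.25497411e+00]
```

Request:
step_arm:
  targets: "-1 -0.112 0.363 0 0 0 0;-1 -0.112 0.363 0 0 0 0;-1 -0.112 0.363 0 0 0 0;-1 -0.112 0.363 0 0 0 0;-1 -0.112 0.363 0 0 0 0;-1 -0.112 0.363 0 0 0 0;-1 -0.112 0.363 0 0 0 0;-1 -0.112 0.363 0 0 0 0"

```text
clock: 6.65
eef_pos: [0.5038, 0.2708, 0.2312]
tool_rot: [0.866, 0.501, -0.0, 0.0]
ft_force: [1.1, -1.6, 0.6]
grip_width: -0.0002
grasp_force: 0.0
```

```bash
python3 -c "
from workcell import bot
import cv2
from h import *
o=bot.get_obs();i=bot.camera_info('wrist');im=bot.camera('wrist');print(o['clock'],o['eef_pos'],o['joint_pos'])
cv2.imwrite('pics/w2.png',im[:,:,::-1])
h=cv2.cvtColor(im,cv2.COLOR_RGB2HSV);m=cv2.inRange(h,np.array((0,170,120)),np.array((4,255,255)))
n,l,s,c=cv2.connectedComponentsWithStats(m);k=1+s[1:,4].argmax();print(c[k],s[k],onz(i,c[k],.028))
print('tri',tri([ray(i,c[k]),ray(bot.camera_info('top'),(164.2,232.9)),ray(bot.camera_info('scene'),(316,137.5))]))"
```

```text
6.65 [0.50380724 0.27084624 0.2311715 ] [ 4.93569563e-01  3.85583675e-01  2.06854926e-01  1.39236780e+00
 -5.60018000e-04  2.58596885e+00]
[279.45788849 182.13404508] [263 167  35  31 843] [0.50134803 0.27328041 0.028     ]
tri [0.50220457 0.27418019 0.02385917]
```

View pics/w2.png

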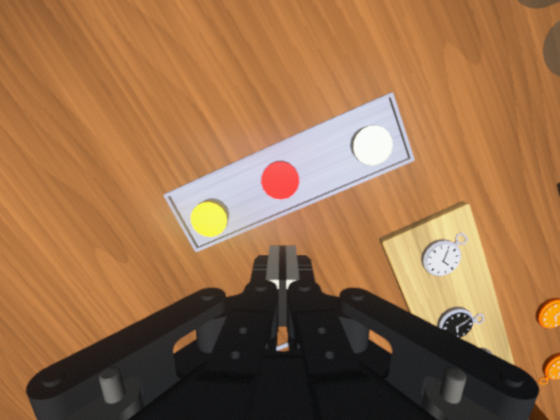

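The wrist view confirms the red lid at (279,181), world (0.502, 0.273), with the yellow and white tins on either side. Descending and dwelling.

Request:
step_arm:
  targets: "-1 -0.003 0.003 -0.362 0 0 0;-1 -0.003 0.003 -0.362 0 0 0;-1 -0.003 0.003 -0.362 0 0 0;-1 -0.003 0.003 -0.362 0 0 0;-1 -0.003 0.003 -0.362 0 0 0;-1 -0.003 0.003 -0.362 0 0 0;-1 -0.003 0.003 -0.362 0 0 0;-1 -0.003 0.003 -0.362 0 0 0;-1 -0.003 0.003 -0.362 0 0 0;-1 -0.003 0.003 -0.362 0 0 0"

```text
clock: 7.53
eef_pos: [0.504, 0.2734, 0.0527]
tool_rot: [0.866, 0.501, 0.002, 0.0]
ft_force: [0.0, -0.2, 0.7]
grip_width: -0.0002
grasp_force: 0.0
```

Request:
step_arm:
  targets: "-1 0 0 0 0 0 0;-1 0 0 0 0 0 0;-1 0 0 0 0 0 0;-1 0 0 0 0 0 0;-1 0 0 0 0 0 0;-1 0 0 0 0 0 0;-1 0 0 0 0 0 0;-1 0 0 0 0 0 0;-1 0 0 0 0 0 0;-1 0 0 0 0 0 0"

```text
clock: 8.37
eef_pos: [0.5022, 0.2728, 0.0502]
tool_rot: [0.866, 0.501, -0.0, 0.0]
ft_force: [0.2, 0.3, -0.6]
grip_width: -0.0003
grasp_force: 0.0
```

Request:
step_arm:
  targets: "-1 0 0 0 0 0 0;-1 0 0 0 0 0 0;-1 0 0 0 0 0 0;-1 0 0 0 0 0 0;-1 0 0 0 0 0 0;-1 0 0 0 0 0 0;-1 0 0 0 0 0 0;-1 0 0 0 0 0 0;-1 0 0 0 0 0 0;-1 0 0 0 0 0 0"

```text
clock: 9.2
eef_pos: [0.5023, 0.2728, 0.0503]
tool_rot: [0.866, 0.501, 0.0, -0.0]
ft_force: [0.0, -0.9, 0.6]
grip_width: 0.0001
grasp_force: 0.0
```

Request:
step_arm:
  targets: "-1 0 0 0 0 0 0;-1 0 0 0 0 0 0;-1 0 0 0 0 0 0;-1 0 0 0 0 0 0;-1 0 0 0 0 0 0;-1 0 0 0 0 0 0;-1 0 0 0 0 0 0;-1 0 0 0 0 0 0;-1 0 0 0 0 0 0;-1 0 0 0 0 0 0"

```text
clock: 10.03
eef_pos: [0.5022, 0.2728, 0.0503]
tool_rot: [0.866, 0.501, 0.0, -0.0]
ft_force: [0.4, -0.2, -0.4]
grip_width: -0.0002
grasp_force: 0.0
```

Request:
step_arm:
  targets: "-1 0 0 0.362 0 0 0;-1 0 0 0.362 0 0 0;-1 0 0 0.362 0 0 0;-1 0 0 0.362 0 0 0;-1 0 0 0.362 0 0 0;-1 -0.05 -0.6 0.362 0 0 0;-1 -0.05 -0.6 0.362 0 0 0;-1 -0.05 -0.6 0.362 0 0 0;-1 -0.05 -0.6 0.362 0 0 0;-1 -0.05 -0.6 0.362 0 0 0"

```text
clock: 10.87
eef_pos: [0.4844, 0.0636, 0.2315]
tool_rot: [0.865, 0.501, 0.0, 0.0]
ft_force: [0.5, -0.1, 0.4]
grip_width: 0.0003
grasp_force: 0.0
```

Request:
step_arm:
  targets: "-1 -0.06 -0.797 0 0 0 0;-1 -0.06 -0.797 0 0 0 0;-1 -0.06 -0.797 0 0 0 0;-1 -0.06 -0.797 0 0 0 0;-1 -0.06 -0.797 0 0 0 0;-1 -0.06 -0.797 0 0 0 0;-1 -0.06 -0.797 0 0 0 0;-1 -0.06 -0.797 0 0 0 0;-1 -0.06 -0.797 0 0 0 0;-1 -0.06 -0.797 0 0 0 0"

```text
clock: 11.7
eef_pos: [0.454, -0.3374, 0.2312]
tool_rot: [0.866, 0.499, -0.0, 0.001]
ft_force: [0.1, 0.1, 0.3]
grip_width: 0.0
grasp_force: 0.0
```

Request:
step_arm:
  targets: "-1 0 0 0 0 0 0;-1 0 0 0 0 0 0;-1 0 0 0 0 0 0"

```text
clock: 11.95
eef_pos: [0.4547, -0.3327, 0.231]
tool_rot: [0.866, 0.501, 0.0, -0.001]
ft_force: [0.3, 0.2, 0.7]
grip_width: -0.0001
grasp_force: 0.0
```

```bash
python3 -c "
from workcell import bot
import cv2
from h import *
o=bot.get_obs();i=bot.camera_info('wrist');im=bot.camera('wrist');print(o['clock'],o['eef_pos'],o['joint_pos'])
h=cv2.cvtColor(im,cv2.COLOR_RGB2HSV);m=cv2.inRange(h,np.array((50,120,60)),np.array((75,255,255)))
n,l,s,c=cv2.connectedComponentsWithStats(m);k=1+s[1:,4].argmax();print(c[k],s[k],onz(i,c[k],.065))
print('tri',tri([ray(i,c[k]),ray(bot.camera_info('top'),(445.8,257.2)),ray(bot.camera_info('scene'),(149,303.5))]))"
```

```text
11.95 [ 0.45471844 -0.3327061   0.23104389] [-6.31945824e-01  3.68728761e-01  1.81743221e-01  1.38486505e+00
  5.12854115e-04  1.46052227e+00]
[282.54129464 191.33035714] [266 175  34  34 896] [ 0.454232   -0.33361695  0.065     ]
tri [ 0.45368887 -0.33556759  0.05777562]
```

Request:
step_arm:
  targets: "-1 -0.001 -0.003 -0.312 0 0 0;-1 -0.001 -0.003 -0.312 0 0 0;-1 -0.001 -0.003 -0.312 0 0 0;-1 -0.001 -0.003 -0.312 0 0 0;-1 -0.001 -0.003 -0.312 0 0 0;-1 -0.001 -0.003 -0.312 0 0 0;-1 -0.001 -0.003 -0.312 0 0 0;-1 -0.001 -0.003 -0.312 0 0 0;-1 -0.001 -0.003 -0.312 0 0 0"

```text
clock: 12.75
eef_pos: [0.4564, -0.3358, 0.0783]
tool_rot: [0.865, 0.501, 0.001, 0.003]
ft_force: [0.1, -0.2, -0.2]
grip_width: 0.0001
grasp_force: 0.0
```

Request:
step_arm:
  targets: "-1 0 0 -0.004 0 0 0;-1 0 0 -0.008 0 0 0;-1 0 0 -0.012 0 0 0;-1 0 0 -0.016 0 0 0;-1 0 0 -0.02 0 0 0;-1 0 0 -0.024 0 0 0;-1 0 0 -0.027 0 0 0;-1 0 0 -0.03 0 0 0;-1 0 0 -0.032 0 0 0;-1 0 0 -0.032 0 0 0"

```text
clock: 13.58
eef_pos: [0.4543, -0.3348, 0.0591]
tool_rot: [0.866, 0.501, -0.0, -0.0]
ft_force: [0.1, -0.4, 1.9]
grip_width: 0.0004
grasp_force: 0.7
```

Request:
step_arm:
  targets: "-1 0 0 -0.002 0 0 0;-1 0 0 -0.004 0 0 0;-1 0 0 -0.006 0 0 0;-1 0 0 -0.006 0 0 0;-1 0 0 -0.006 0 0 0"

```text
clock: 14.0
eef_pos: [0.4544, -0.3349, 0.057]
tool_rot: [0.866, 0.501, -0.0, 0.0]
ft_force: [-3.1, 1.6, 7.0]
grip_width: -0.0001
grasp_force: 3.7
```

Request:
step_arm:
  targets: "-1 0 0 -0.002 0 0 0;-1 0 0 -0.004 0 0 0;-1 0 0 -0.004 0 0 0;-1 0 0 -0.004 0 0 0;-1 0 0 -0.004 0 0 0"

```text
clock: 14.42
eef_pos: [0.4544, -0.3349, 0.0569]
tool_rot: [0.866, 0.501, 0.0, 0.001]
ft_force: [-6.6, 4.0, 18.1]
grip_width: -0.0001
grasp_force: 9.0
```

The tool stays at z 0.057 while the force climbs to 18 N, so the button is at its stop. Now I move clear.

Request:
step_arm:
  targets: "-1 0 0 0.02 0 0 0;-1 0 0 0.1 0 0 0;-1 0 0 0.35 0 0 0;-1 0 0 0.35 0 0 0;-1 0 0 0.35 0 0 0;-1 0 0 0.35 0 0 0;-1 0 0 0.35 0 0 0;-1 0 0 0.35 0 0 0;-1 0 0 0.35 0 0 0;-1 0 0 0.35 0 0 0"

```text
clock: 15.25
eef_pos: [0.4536, -0.3341, 0.2271]
tool_rot: [0.866, 0.501, -0.001, -0.002]
ft_force: [-0.5, -0.1, 0.1]
grip_width: -0.0002
grasp_force: 0.0
```

```bash
python3 -c "
from workcell import bot
import cv2
from h import *
o=bot.get_obs();i=bot.camera_info('wrist');im=bot.camera('wrist');print(o['eef_pos'],o['ft_force'])
h=cv2.cvtColor(im,cv2.COLOR_RGB2HSV);m=cv2.inRange(h,np.array((50,120,60)),np.array((75,255,255)))
n,l,s,c=cv2.connectedComponentsWithStats(m);k=1+s[1:,4].argmax();print(c[k],s[k],onz(i,c[k],.065),onz(i,c[k],.057))
cv2.imwrite('pics/end.png',bot.camera('scene')[:,:,::-1])"
```

```text
[ 0.45357404 -0.33409823  0.22705203] [-0.51561374 -0.1457136   0.1310154 ]
[283.32086168 188.88435374] [267 173  34  33 882] [ 0.45507658 -0.33210394  0.065     ] [ 0.45415531 -0.33369576  0.057     ]
```

View pics/end.png

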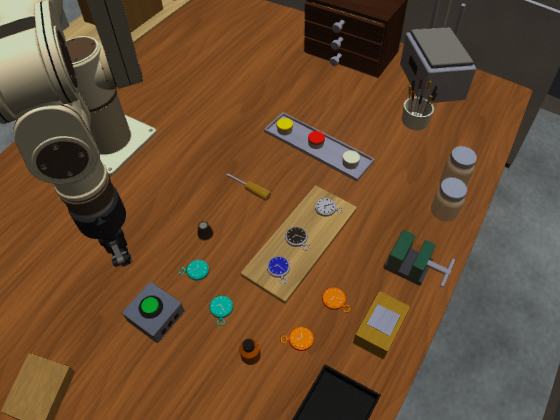

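The green cap at (150,306) now sits low in the box, the arm is clear, and every item is where it was in the first picture.

```bash
python3 -c "
from workcell import bot
print(bot.job_done())"
```

```text
the job is handed in; nothing more can be done
None
```

I pointed at the blue watch and then the red tin for about 2.5 s each, pressed the green button to its stop, moved the arm clear and handed the job in at about 15 s; the hand-in gave no verdict.

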